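# Close the glue-up gap and hold the keeper arm wound in

## Task

On the glue-up jig, first slide the loose walnut block along its lane until it butts flush against the fixed maple block and no gap is left, with the green keeper arm still sprung open. Then, with the gripper, wind the keeper arm (it has an orange peg to take it by) clockwise, seen from above, against its spring as far as its stop, so that its nose stands behind the walnut block, and keep holding it there: the job finishes while the gripper still holds the arm, which is not let go. Leave the other things on the bench where they are.

Things in the scene. Friction and masses are not known exactly. Their poses are not given: they have to be found in the camera images.
- block_center (a point): The loose dark walnut block, 48 (its x) x 80 (its y) x 40 mm tall, about 0.12 kg; the point is its centre, half-way up. It stands on the jig board in the lane between two low dark steel fences (3 mm of play each side) and slides freely along the lane. Behind it, as far as the pivot, the lane is empty.
- joint_face (a point): Middle of the end face of the fixed light maple block (48 mm wide, 40 mm tall) that the walnut block must meet, 38 mm above the bench. Its axes are the jig's: y runs along the lane from walnut to maple, x across it, z up. The lane is centred on x = 0; with the gap closed block_center lies at y = -40 mm. At the start the gap is 25 to 60 mm.
- jig: The white-faced jig board, fixed on the bench, 270 (x) x 370 (y) x 18 mm thick; axes as joint_face, which lies at y = 30 mm in the lane. The origin is on the underside. Lane fences: 10 mm tall above the board, 12 mm wide, 54 mm clear between them, from y = -130 to 30 mm of this origin.
- pivot (a point): On the upright pivot axis of the green keeper arm, in the middle of the lane, 220 mm behind joint_face (x = 0, y = -220 mm of joint_face) and 42 mm above the bench. Fixed. The grey pivot body is 40 mm across and reaches 64 mm above the bench.
- keeper_grip (a point): On the keeper arm's upright round orange peg, 16 mm in diameter, 100 mm from the pivot axis, standing from 50 to 105 mm above the bench; the point is on its axis 83 mm above the bench. The arm is a bar 22 mm wide, 34 to 50 mm above the bench, ending in a round rubber nose 24 mm across, 136 mm from the pivot axis at its end. x points from pivot to nose.
- keeper (a joint): Keeper arm angle, rad. 0: sprung open, pointing 1.2 rad anticlockwise (from above) of the lane, over the jig's -x side. Grows as it is wound clockwise; 1.2 is the hard stop: arm straight along the lane, nose 4 mm behind the walnut block when that is home. The spring always pulls it open: 2.7 N at the peg when open, 8 N at the stop; let go, it swings open.
- glue: Bystander, not to be disturbed: a white glue bottle with an orange cap, 56 mm across and 160 mm tall.
- mallet: Bystander, not to be disturbed: a wooden hammer, 260 mm long, lying.
- cup: Bystander, not to be disturbed: a blue ceramic cup, 76 mm across, 95 mm tall.
- sander: Bystander, not to be disturbed: a cork-soled sanding block, 110 x 62 x 40 mm.
- driver: Bystander, not to be disturbed: a screwdriver with a wooden handle, 200 mm long, lying.
- weight: Bystander, not to be disturbed: a brass weight, 40 mm across, 44 mm tall, standing on the jig board.
- offcut: Bystander, not to be disturbed: a dark wood offcut, 28 x 75 x 20 mm, lying on the jig board.
Not all that is in view belongs to the job. There is more than one size of the part that bears block_center; the job needs the smallest.

How it is judged:
On the way, in this order (a step that is already met when the one before it is completed fails the run):
1. the walnut block is butted flush against the maple block while the keeper arm is still open (joint under 0.4 rad) (y of block_center in the frame of joint_face between -0.0425 and -0.037 m and x of block_center in the frame of joint_face between -0.006 and 0.006 m and z of block_center in the frame of joint_face between -0.004 and 0.004 m and angle between the y axis of block_center and the y axis of joint_face, either way round below 0.05 rad and angle between block_center's own z axis and vertical below 0.05 rad and value of joint keeper below 0.4 rad), for 0.2 s.
2. the keeper arm is wound to its stop by the fingers, the gap still closed (y of block_center in the frame of joint_face between -0.0425 and -0.037 m and x of block_center in the frame of joint_face between -0.006 and 0.006 m and z of block_center in the frame of joint_face between -0.004 and 0.004 m and angle between the y axis of block_center and the y axis of joint_face, either way round below 0.05 rad and angle between block_center's own z axis and vertical below 0.05 rad and value of joint keeper above 1.15 rad and contact force between the fingers and keeper above 3 N), for 0.2 s.
At the end, for the whole second after the job is handed in: The keeper arm is held at its stop (joint over 1.15 of 1.2 rad, still) by the gripper's fingers (over 3 N), and the walnut block stands on the board in its lane with less than 2.5 mm of gap to the maple block, square to it within 0.05 rad (all of step 2 and velocity of joint keeper between -0.1 and 0.1 rad/s); the arm keeps its last pose, push and grip.
It fails at once if a bystander is moved by more than 30 mm (distance of any of glue, mallet, cup, sander, driver, weight, offcut from where it was at the start of the episode above 0.03 m).
It also fails if it takes over 50 s, if anything falls off the work surface, if the arm or the gripper's body presses on something with over 40 N, if the wrist force passes 120 N, or if a joint passes its speed limit or range.

## Robot

A 6-joint arm with a two-finger parallel gripper is mounted at the origin on the work surface. World frame = base frame: x ahead of the robot, y to its left, z up, the work surface at z = 0. Lengths are in m, angles in rad, forces in N, time in s.
With the tool pointing down it reaches from about 0.3 to 1 m from the base axis. Payload 5.1 kg.
Tool frame: the origin (TCP) lies between the finger pads; the fingertips stand 17 mm ahead of it and the grasp point (between the pads) lies 2 mm behind it; x points along the fingers, z is the direction in which the jaws open and shut, and the axes are right-handed (so a half turn about x gives the same grasp; the last joint's range is limited). The gripper opens to 95 mm and grips with 3 to 60 N. Pads are 20 mm wide; open, the fingers measure 119 mm over their backs; the gripper's body (75 mm by 180 mm) begins 59 mm behind the grasp point.
Start: joints at [-1.284, 0.124, 1.65, -0, 1.367, -0.083], TCP at [0.235, -0.606, 0.232] pointing down, gripper open.
Joint ranges: [-2.61, 2.61], [-1.02, 2.33], [0.03, 2.71], [-1.35, 4.49], [0.32, 2.68], [-2.91, 2.91]. Speed limits (rad/s): [2.57, 2.57, 3.14, 3.14, 3.14, 3.14].

## Interface

Orientations are given as a 3x3 rotation matrix whose columns are the frame's x, y, z axes.
In Python, from rig import manip, optics, nets gives the robot as it stands.
- The arm moves only by the tool send_rows, never from a script. Its arguments are lists of equal length, an entry for each row: "linear": the shift along the tool's x, y, z in mm, a list of three; "roll": the turn about the tool's x in degrees. In form: {"linear": [[x, y, z], ...], "roll": [roll, ...]}. A call has 1 to 12 rows; each row is the pose to reach, as a shift and turn from the pose commanded when the call began, along the tool's axes at that moment; what a row does not reach only later rows make up. A row lasts 1/10 s, in which the tool goes at most 50 mm and 8.59 degrees, less where a joint would pass 70% of its speed; a pose out of reach is approached as far as the arm can. A call with a gripper value outside its range is refused whole. "jaw" is the gripper's target within -1 to 1 (shut at 1, half-way at 0, fully open at -1), set as the call begins (left out, the last holds). The fingers move at their own pace and stop on an object; the grip force is fixed at half the most. Time passes only in rows, so rows that repeat a pose let the fingers close. It gives the time, the measured TCP pose, the force and the opening at its end, in the units of the state.
- manip.observe(): the state, without advancing time (a new reading comes with each control period).
- optics.get_image(name): name is "scene" or "top" or "wrist"; returns a dict with "image" (400x640x3 uint8, blue, green, red), "depth" (400x640 float32, m along the optical axis (not along the pixel's ray), 0 where there is no reading), "mtx" (3x3 intrinsics, pixels), "dist" ([k1, k2, p1, p2, k3] as OpenCV has them; the pictures are not rectified), "origin" and "orientation" of the camera in the world. Camera axes: x right, y down, z forward; pixel columns grow to the right and rows downward; lengths in m; the calibration is good to about 2 mm. A picture is of the moment at which its call begins.
- manip.close_job(): hands the job in, once; it reports no verdict.
Trained networks look in a picture, given as the dict that the camera call returned (one of the last four; its "shot" number tells which), for a name from the list of things; names that differ only in an ending like _2 or _b are one class to them, and where a whole thing is asked for, a point or a joint stands for the part that bears it (a point fixed in the world has none). Each returns a list of dicts, best first, with "confidence" (0 to 1); they miss things now and then, are a little off and sometimes report something else, mostly with a low value. They report only what shows in the picture. A call takes as long as a camera call. They do not tell look-alikes from the thing itself.
- nets.spot_in(label, picture): "location" ([x, y, z] in m, in world coordinates, good to about 4 mm: the middle of the surface that is visible of it).
- nets.regions_of(label, picture): "region" (400x640 bool, what is visible of it).
The state is a dict: "time": time; "joints": joint angles; "joint_velocities": joint speeds; "joint_efforts": joint torques, N m; "position": TCP position; "tool_rot": TCP orientation; "wrist_force": force on the tool from outside, world axes, zero at the start; "moment": the same for the moment, N m; "opening": opening from 0.0 (shut) to 1.0 (fully open).
Only numpy, scipy, OpenCV 4.12 (cv2) and the standard library are available. Lean on these libraries where they do the work, as an engineer would, in place of code of your own. Each camera call takes 0.05 s, during which the arm holds its last target.

## Working session

There is one attempt and no reset: what is moved stays moved. The work goes in short steps, Python scripts to look and compute and a tool call to move; the robot and the scene stay as the last step left them, time stands still between calls to the robot, and variables do not carry over. Pictures are saved under pics/ and viewed, and the job is handed in when it is done.

Besides the shell and the picture viewer there is one more tool, called as name([rows], argument=value, ...), one row to a line, values as JSON. send_rows: Moves the arm, as the interface text tells. Its arguments: {"type":"object","properties":{"linear":{"type":"array","items":{"type":"array","items":{"type":"number"}}},"roll":{"type":"array","items":{"type":"number"}},"jaw":{"type":"number"}},"required":["linear","roll"]}

```bash
ls; mkdir -p pics
python3 - <<'E'
from rig import manip, optics, nets
import cv2, numpy as np, pickle
s=manip.observe(); print(s['time'],s['position'],s['tool_rot'],s['opening'])
for n in ['scene','top']:
    p=optics.get_image(n); cv2.imwrite(f'pics/{n}0.png',p['image']); pickle.dump(p,open(f'{n}0.pkl','wb'))
    print(n,p['origin'],p['orientation'],p['mtx'],p['dist'])
    for l in ['block_center','joint_face','keeper_grip','pivot','jig','keeper','weight','offcut','glue','cup','mallet','sander','driver']:
        try: print(l,[(np.round(r['location'],3).tolist(),round(r['confidence'],2)) for r in nets.spot_in(l,p)][:4])
        except Exception as e: print(l,e)
E
```

```text
pics
0.0 [ 0.23473833 -0.60548915  0.23042567] [[-5.95667936e-04  9.32389851e-01  3.61453747e-01]
 [ 1.93203062e-03  3.61454209e-01 -9.32387860e-01]
 [-9.99997956e-01  1.42946153e-04 -2.01671242e-03]] 1.0008703811463013
scene [1.03322941 0.56100315 1.15790547] [[-0.75736962  0.53841185 -0.3694644 ]
 [ 0.65293503  0.63152907 -0.41814695]
 [ 0.00819223 -0.55792804 -0.82984889]] [[474.83511652   0.         316.60629432]
 [  0.         474.83511652 201.79899575]
 [  0.           0.           1.        ]] [0.00667219 0.         0.         0.         0.        ]
block_center [([0.794, -0.03, 0.055], 0.79), ([0.581, 0.027, 0.059], 0.71), ([0.591, 0.311, 0.044], 0.66)]
joint_face [([0.568, 0.019, 0.017], 0.98), ([0.528, -0.436, 0.065], 0.53)]
keeper_grip [([0.533, -0.112, 0.053], 0.92)]
pivot [([0.566, 0.021, 0.018], 0.98)]
jig [([0.566, 0.023, 0.016], 0.66)]
keeper [([0.538, -0.116, 0.051], 0.58)]
weight [([0.468, 0.129, 0.046], 0.7)]
offcut [([0.648, 0.12, 0.043], 0.66), ([0.684, -0.429, 0.021], 0.66)]
glue [([0.64, 0.451, 0.099], 0.73)]
cup [([0.53, -0.435, 0.065], 0.73)]
mallet [([0.346,
[... 477 characters left out ...]
]
block_center [([0.58, 0.303, 0.052], 0.87), ([0.79, -0.04, 0.055], 0.65), ([0.571, 0.021, 0.061], 0.64), ([0.539, -0.004, 0.021], 0.18)]
joint_face [([0.535, -0.002, 0.017], 0.97)]
keeper_grip [([0.548, -0.118, 0.052], 0.56)]
pivot [([0.536, -0.006, 0.021], 0.9), ([0.343, 0.461, 0.023], 0.58)]
jig []
keeper [([0.546, -0.117, 0.052], 0.8)]
weight [([0.546, -0.118, 0.054], 0.61), ([0.45, 0.124, 0.044], 0.4)]
offcut [([0.643, 0.116, 0.04], 0.53)]
glue [([0.612, 0.432, 0.103], 0.55)]
cup [([0.356, -0.414, 0.043], 0.7), ([0.531, -0.456, 0.05], 0.58)]
mallet [([0.343, 0.46, 0.023], 0.56)]
sander [([0.356, -0.413, 0.04], 0.72)]
driver [([0.681, -0.43, 0.025], 0.79), ([0.357, -0.415, 0.04], 0.22)]
```

View pics/scene0.png

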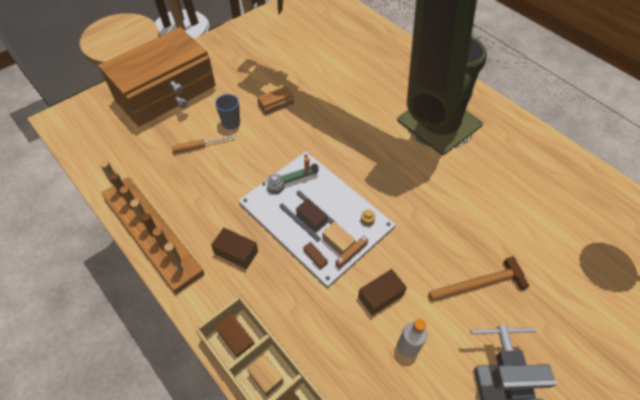

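View pics/top0.png

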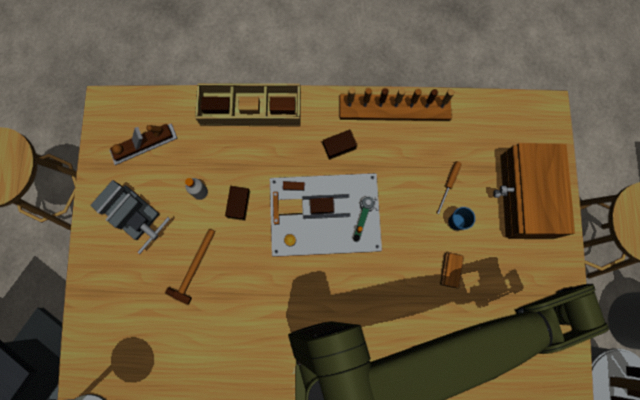

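```bash
cat > h.py <<'E'
import cv2, numpy as np, pickle
def proj(p,P):
    R=np.array(p['orientation']);o=np.array(p['origin'])
    c=(np.atleast_2d(P)-o)@R
    return cv2.projectPoints(c,np.zeros(3),np.zeros(3),np.array(p['mtx']),np.array(p['dist']))[0][:,0]
def onplane(p,px,z):
    R=np.array(p['orientation']);o=np.array(p['origin'])
    u=cv2.undistortPoints(np.array(px,float).reshape(-1,1,2),np.array(p['mtx']),np.array(p['dist']))[:,0]
    d=np.c_[u,np.ones(len(u))]@R.T
    return o+d*((z-o[2])/d[:,2])[:,None]
def cloud(p):
    R=np.array(p['orientation']);o=np.array(p['origin']);h,w=p['depth'].shape
    g=np.stack(np.meshgrid(np.arange(w),np.arange(h)),-1).reshape(-1,1,2).astype(float)
    u=cv2.undistortPoints(g,np.array(p['mtx']),np.array(p['dist']))[:,0]
    d=np.c_[u,np.ones(len(u))]*p['depth'].reshape(-1,1)
    return (d@R.T+o).reshape(h,w,3)
E
python3 - <<'E'
from h import *
for n in ['scene','top']:
    p=pickle.load(open(f'{n}0.pkl','rb')); C=cloud(p); im=p['image']
    hsv=cv2.cvtColor(im,cv2.COLOR_BGR2HSV)
    m=((hsv[...,1]<40)&(hsv[...,2]>130)&(abs(C[...,0]-.56)<.25)&(abs(C[...,1])<.3)).astype(np.uint8)
    nl,lab,st,_=cv2.connectedComponentsWithStats(m); k=1+np.argmax(st[1:,4]); m=lab==k
    print(n,m.sum(),np.median(C[m][:,2]))
    ys,xs=np.nonzero(m); P=onplane(p,np.c_[xs,ys],.018)
    print(cv2.minAreaRect(P[:,:2].astype(np.float32)*1000))
p=pickle.load(open('top0.pkl','rb'))
cv2.imwrite('pics/topz.png',cv2.resize(p['image'][165:265,260:395],None,fx=5.5,fy=5.5,interpolation=cv2.INTER_CUBIC))
p=pickle.load(open('scene0.pkl','rb'))
cv2.imwrite('pics/scenez.png',cv2.resize(p['image'][145:290,235:400],None,fx=4,fy=4,interpolation=cv2.INTER_CUBIC))
E
```

```text
scene 7373 0.017683552196059216
((553.0096435546875, 10.23046875), (271.160400390625, 374.4052734375), 3.166694164276123)
top 5729 0.018448366886020917
((549.8475952148438, 6.57623291015625), (268.11614990234375, 368.00616455078125), 3.133235454559326)
```

View pics/topz.png

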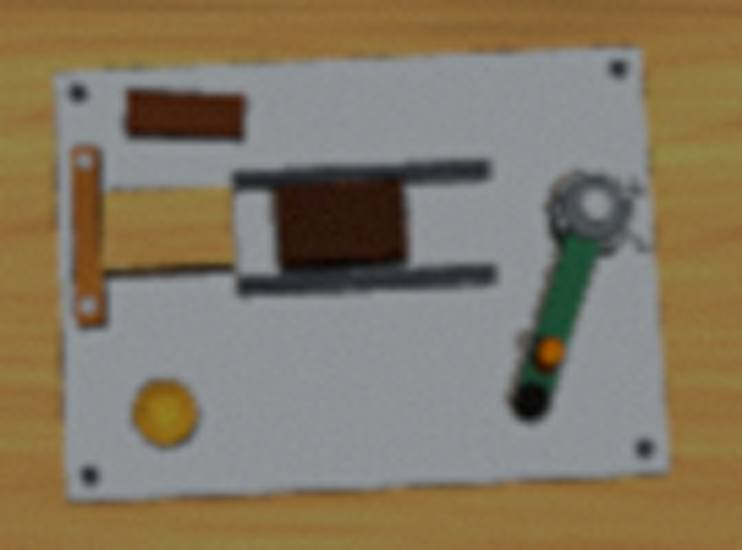

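View pics/scenez.png

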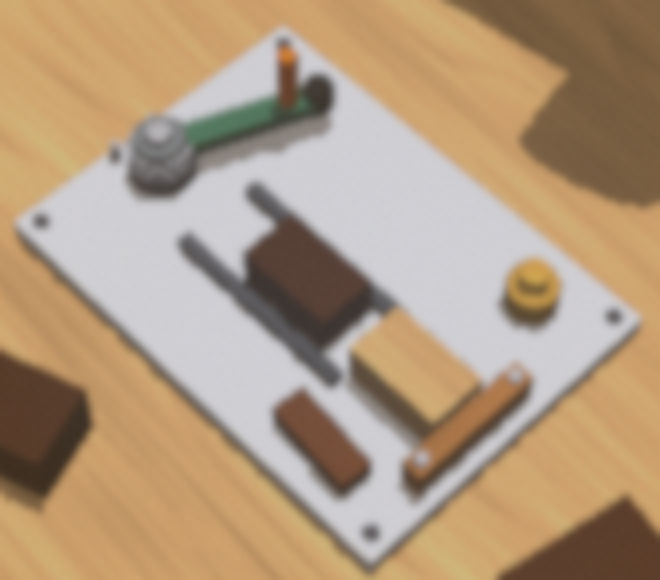

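Run:
```python
from h import *
p=pickle.load(open('top0.pkl','rb'))
def q(n,x,y,z,off=(260,165),s=5.5):
    px=[(x+.5)/s-.5+off[0],(y+.5)/s-.5+off[1]]; print(n,onplane(p,[px],z)[0].round(4))
q('pivot',597,207,.064); q('peg',551,351,.105); q('nose',531,402,.05)
q('fenceTR',491,170,.028);q('fenceBR',495,274,.028);q('fenceTL',234,181,.028);q('fenceBL',238,287,.028)
q('blkTL',276,181,.058);q('blkTR',403,178,.058);q('blkBL',281,268,.058);q('blkBR',407,263,.058)
q('mapTR',233,187,.058);q('mapBR',237,268,.058)
p=pickle.load(open('scene0.pkl','rb'))
o=(235,145)
q('S pivot',159,132,.064,o,4);q('peg',287,53,.105,o,4);q('maptopR',351,350,.058,o,4);q('maptopL',398,308,.058,o,4)
q('fence1',185,240,.028,o,4);q('fence2',256,188,.028,o,4)
```

```text
pivot [ 0.582 -0.137  0.064]
peg [ 0.4881 -0.1048  0.105 ]
nose [ 0.4647 -0.0972  0.05  ]
fenceTR [ 0.6118 -0.0751  0.028 ]
fenceBR [ 0.5464 -0.0773  0.028 ]
fenceTL [0.6035 0.0842 0.028 ]
fenceBL [0.5371 0.0808 0.028 ]
blkTL [0.5977 0.0577 0.058 ]
blkTR [ 0.6002 -0.0195  0.058 ]
blkBL [0.5441 0.0541 0.058 ]
blkBR [ 0.5477 -0.022   0.058 ]
mapTR [0.5937 0.0838 0.058 ]
mapBR [0.5438 0.0807 0.058 ]
S pivot [ 0.5839 -0.1322  0.064 ]
peg [ 0.4882 -0.1026  0.105 ]
maptopR [0.5956 0.0909 0.058 ]
maptopL [0.5497 0.0868 0.058 ]
fence1 [ 0.6141 -0.0671  0.028 ]
fence2 [ 0.5467 -0.0693  0.028 ]
```

send_rows([
  [0, 0, -45],
  [0, 0, -90],
  [0, 10, -135],
  [0, 40, -175],
  [0, 80, -205],
  [0, 120, -235],
  [0, 160, -265],
  [0, 200, -295],
  [0, 240, -325],
  [0, 280, -350],
  [0, 325, -370],
  [0, 370, -387],
], roll=[-3, -9, -15, -21, -27, -33, -39, -45, -51, -57, -64, -72], jaw=1)

```text
time: 2.6
position: [0.4411, -0.1095, 0.2323]
tool_rot: [[0.002, -0.062, 0.998], [-0.001, 0.998, 0.062], [-1.0, -0.001, 0.002]]
wrist_force: [0.7, -1.4, 0.3]
opening: 0.049
```

```bash
cat >> h.py <<'E'
def grab(n,tag):
    from rig import optics
    p=optics.get_image(n); cv2.imwrite(f'pics/{tag}.png',p['image']); pickle.dump(p,open(f'{tag}.pkl','wb')); return p
E
python3 - <<'E'
from h import *
p=grab('wrist','w1'); print(p['origin'],p['orientation'])
from rig import manip; s=manip.observe(); print(s['joints'],s['position'])
E
```

```text
[ 0.43508635 -0.02732077  0.38469219] [[ 0.99800614  0.05977621  0.02026198]
 [ 0.06307541 -0.95619966 -0.28583859]
 [ 0.00228816  0.2865467  -0.95806354]]
[-0.35305234 -0.32472693  2.06411685  0.00479895  1.39924979 -0.42484221] [ 0.44476279 -0.10538136  0.2321203 ]
```

View pics/w1.png

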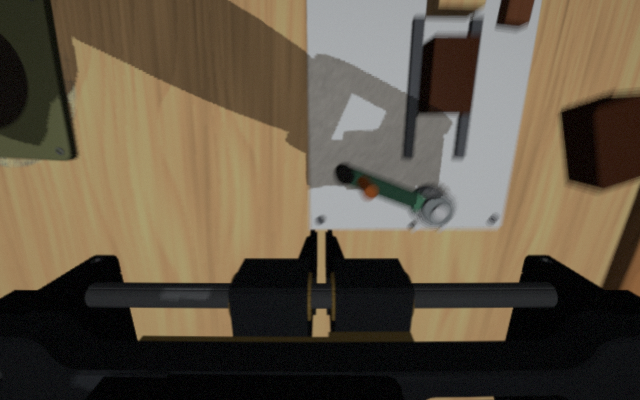

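Run:
```python
from h import *
p=pickle.load(open('w1.pkl','rb'))
cv2.imwrite('pics/w1z.png',cv2.resize(p['image'][0:240,300:550],None,fx=3.2,fy=2.5*1,interpolation=cv2.INTER_CUBIC)) if 0 else cv2.imwrite('pics/w1z.png',cv2.resize(p['image'][0:240,300:550],None,fx=2.5,fy=2.5,interpolation=cv2.INTER_CUBIC))
```

```text
(no output)
```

View pics/w1z.png

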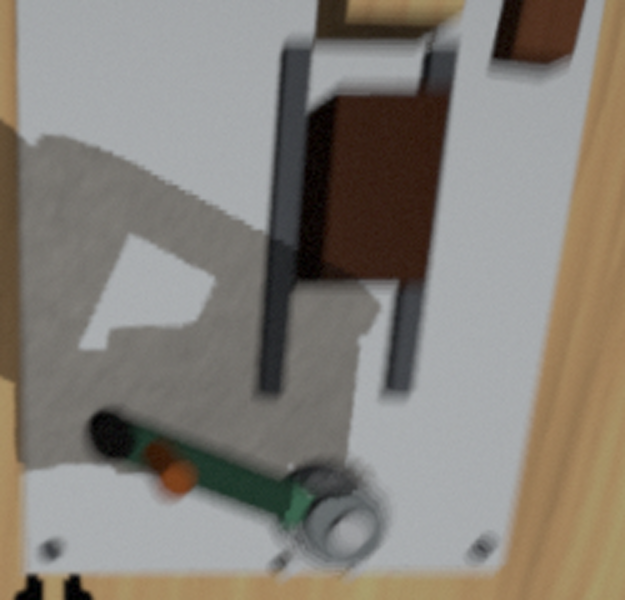

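Run:
```python
from h import *
p=pickle.load(open('w1.pkl','rb'))
def q(n,x,y,z,off=(300,0),s=2.5):
    px=[(x+.5)/s-.5+off[0],(y+.5)/s-.5+off[1]]; print(n,onplane(p,[px],z)[0].round(4))
q('pivot',350,527,.064); q('peg',180,478,.105); q('nose',111,434,.05)
q('fL end l',257,394,.028);q('fL end r',281,394,.028);q('fR end l',385,394,.028);q('fR end r',410,394,.028)
q('fL start l',283,40,.028);q('fL start r',309,40,.028)
q('blkTL',336,94,.058);q('blkTR',450,94,.058);q('blkBL',326,280,.058);q('blkBR',426,280,.058)
q('mapb',370,38,.018)
```

```text
pivot [ 0.5849 -0.125   0.064 ]
peg [ 0.4921 -0.096   0.105 ]
nose [ 0.4677 -0.0899  0.05  ]
fL end l [ 0.5416 -0.0689  0.028 ]
fL end r [ 0.5538 -0.0681  0.028 ]
fR end l [ 0.6066 -0.0647  0.028 ]
fR end r [ 0.6194 -0.0638  0.028 ]
fL start l [0.5311 0.0881 0.028 ]
fL start r [0.5427 0.0889 0.028 ]
blkTL [0.548  0.0603 0.058 ]
blkTR [0.5957 0.0639 0.058 ]
blkBL [ 0.5561 -0.0134  0.058 ]
blkBR [ 0.6008 -0.0103  0.058 ]
mapb [0.5736 0.0951 0.018 ]
```

Run:
```python
from h import *
p=grab('wrist','w2'); print(p['origin'])
from rig import manip; s=manip.observe(); print(s['position'],s['time'],s['wrist_force'])
cv2.imwrite('pics/w2z.png',cv2.resize(p['image'][0:240,300:550],None,fx=2.5,fy=2.5,interpolation=cv2.INTER_CUBIC))
```

```text
[ 0.43764904 -0.02392678  0.3848519 ]
[ 0.44252907 -0.10781176  0.23186714] 2.7 [-0.99368427  0.22806139 -0.51358083]
```

View pics/w2z.png

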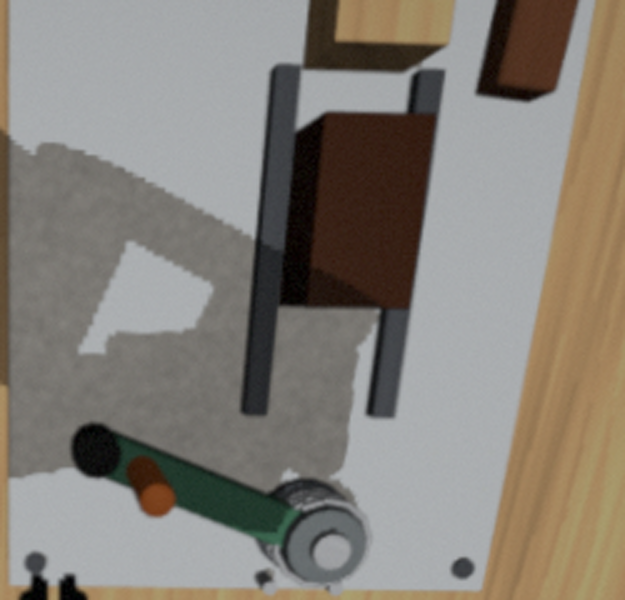

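Run:
```python
from h import *
p=pickle.load(open('w2.pkl','rb'))
def q(n,x,y,z,off=(300,0),s=2.5):
    px=[(x+.5)/s-.5+off[0],(y+.5)/s-.5+off[1]]; print(n,onplane(p,[px],z)[0].round(4))
q('pivot',331,550,.064); q('peg',156,500,.105); q('nose',95,450,.05)
q('fL end l',242,414,.028);q('fL end r',266,414,.028);q('fR end l',368,416,.028);q('fR end r',393,417,.028)
q('fL start l',275,66,.028);q('fL start r',299,66,.028);q('fR start r',445,70,.028)
q('blkTL',327,113,.058);q('blkTR',438,114,.058);q('blkBL',307,306,.058);q('blkBR',409,308,.058)
q('mapTL',335,42,.058);q('mapTR',449,45,.058)
from rig import manip; s=manip.observe(); print(s['position'],s['time'],s['joint_velocities'].round(4) if hasattr(s['joint_velocities'],'round') else s['joint_velocities'])
p=grab('wrist','w3');print(p['origin'])
```

```text
pivot [ 0.5822 -0.1312  0.064 ]
peg [ 0.4873 -0.1009  0.105 ]
nose [ 0.4647 -0.0931  0.05  ]
fL end l [ 0.5395 -0.0737  0.028 ]
fL end r [ 0.5517 -0.0728  0.028 ]
fR end l [ 0.6042 -0.07    0.028 ]
fR end r [ 0.6172 -0.0695  0.028 ]
fL start l [0.5318 0.0836 0.028 ]
fL start r [0.5426 0.0845 0.028 ]
fR start r [0.6092 0.0885 0.028 ]
blkTL [0.5484 0.0589 0.058 ]
blkTR [0.5953 0.0625 0.058 ]
blkBL [ 0.553  -0.0191  0.058 ]
blkBR [ 0.5992 -0.0164  0.058 ]
mapTL [0.5471 0.0853 0.058 ]
mapTR [0.5944 0.0883 0.058 ]
[ 0.44252907 -0.10781176  0.23186714] 2.7 [-0.0841 -0.0349  0.0358 -0.0485  0.033   0.0218]
[ 0.43646817 -0.0259782   0.38442993]
```

send_rows([
  [0, 15, 40],
  [0, 35, 80],
  [0, 53, 115],
  [20, 53, 141],
  [50, 53, 141],
  [90, 53, 141],
  [125, 53, 141],
  [150, 53, 141],
  [165, 53, 141],
  [172, 53, 141],
  [175, 53, 141],
  [175, 53, 141],
], roll=[0, 0, 0, 0, 0, 0, 0, 0, 0, 0, 0, 0])

```text
time: 3.95
position: [0.5786, -0.0512, 0.0577]
tool_rot: [[0.002, -0.055, 0.998], [-0.0, 0.998, 0.055], [-1.0, -0.0, 0.002]]
wrist_force: [0.6, -0.7, 0.6]
opening: 0.006
```

Run:
```python
from h import *
from rig import manip
p=grab('wrist','w4');s=manip.observe(); print(s['position'],s['time'],s['wrist_force'],s['opening'])
```

```text
[ 0.57884076 -0.05113342  0.05813822] 4.0 [ 0.04328677 -0.13302571  0.06272126] 0.006689027041023998
```

View pics/w4.png

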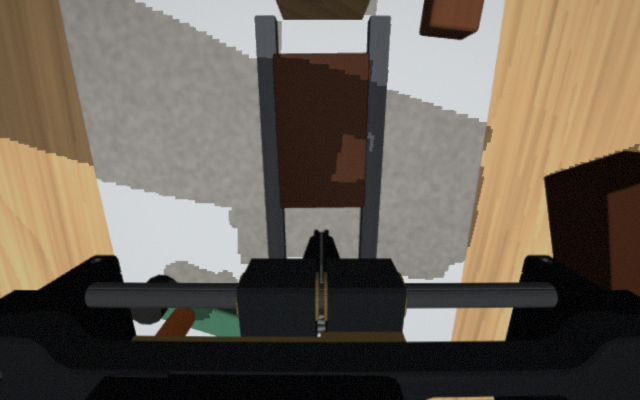

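send_rows([
  [0, 6, 0],
  [0, 12, 0],
  [0, 17, 0],
  [0, 22, 0],
  [0, 26, 0],
  [0, 30, 0],
  [0, 33, 0],
  [0, 36, 0],
  [0, 39, 0],
  [0, 41, 0],
  [0, 42, 0],
  [0, 42, 0],
], roll=[0, 0, 0, 0, 0, 0, 0, 0, 0, 0, 0, 0])

```text
time: 5.2
position: [0.5754, -0.0086, 0.0566]
tool_rot: [[-0.0, -0.056, 0.998], [0.0, 0.998, 0.056], [-1.0, 0.0, -0.0]]
wrist_force: [-0.5, -0.5, -0.6]
opening: 0.004
```

Run:
```python
from h import *
from rig import manip
p=grab('wrist','w5');s=manip.observe(); print(s['position'],s['time'],s['wrist_force'],s['opening'])
```

```text
[ 0.57536188 -0.00858894  0.05648252] 5.25 [-0.86867648  0.65869812  0.01859807] 0.006825097908548019
```

View pics/w5.png

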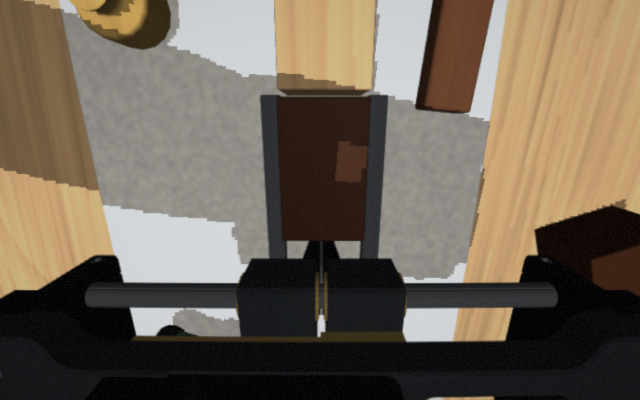

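Block's rear touches the finger (row 240); a few mm of gap remain to the maple (rows 92-97). Push on in small steps.

send_rows([
  [0, 0.5, 0],
  [0, 1, 0],
  [0, 1.5, 0],
  [0, 2, 0],
  [0, 2.5, 0],
  [0, 3, 0],
  [0, 3, 0],
  [0, 3, 0],
], roll=[0, 0, 0, 0, 0, 0, 0, 0])

```text
time: 6.05
position: [0.5754, -0.0057, 0.0567]
tool_rot: [[0.0, -0.056, 0.998], [0.0, 0.998, 0.056], [-1.0, 0.0, 0.0]]
wrist_force: [1.2, 0.1, 0.3]
opening: 0.005
```

send_rows([
  [0, 0.5, 0],
  [0, 1, 0],
  [0, 1.5, 0],
  [0, 1.5, 0],
  [0, 1.5, 0],
], roll=[0, 0, 0, 0, 0])

```text
time: 6.55
position: [0.5753, -0.0055, 0.0567]
tool_rot: [[0.0, -0.056, 0.998], [-0.002, 0.998, 0.056], [-1.0, -0.002, -0.0]]
wrist_force: [0.4, -6.7, -0.1]
opening: 0.003
```

Run:
```python
from h import *
from rig import manip
p=grab('wrist','w6');s=manip.observe(); print(s['position'],s['time'],s['wrist_force'],s['opening'])
cv2.imwrite('pics/w6z.png',cv2.resize(p['image'][70:260,230:420],None,fx=3,fy=3,interpolation=cv2.INTER_CUBIC))
```

```text
[ 0.57533748 -0.00544468  0.05676321] 6.6 [-0.34856623 -6.42346254 -0.03228345] 0.0021075963859792835
```

View pics/w6z.png

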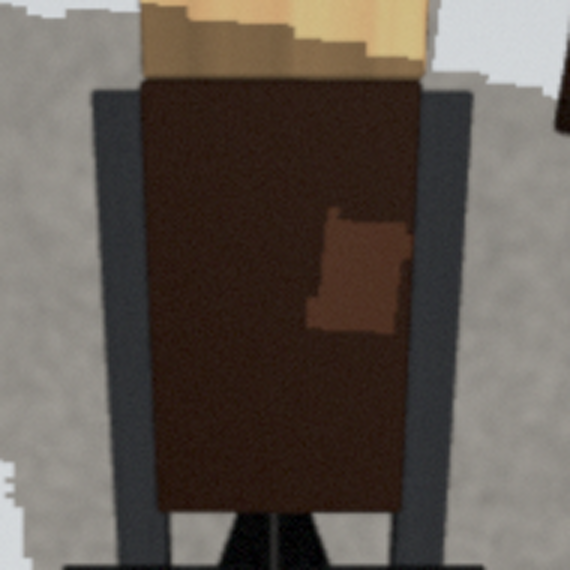

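send_rows([
  [0, -10, 0],
  [0, -30, 0],
  [-20, -35, 0],
  [-60, -40, 0],
  [-100, -45, 0],
  [-120, -60, -20],
  [-120, -70, -40],
  [-120, -80, -60],
  [-120, -90, -80],
  [-120, -95, -93],
  [-120, -95, -93],
  [-120, -95, -93],
], roll=[0, 0, 0, -6, -14, -22, -30, -38, -46, -54, -62, -68.7], jaw=1)

```text
time: 7.8
position: [0.4874, -0.1045, 0.1768]
tool_rot: [[0.001, -0.952, 0.307], [0.001, 0.307, 0.952], [-1.0, -0.0, 0.001]]
wrist_force: [-0.2, -0.1, 0.3]
opening: 0.007
```

send_rows([
  [0, 0, 0],
  [0, 0, 0],
  [0, 0, 0],
  [0, 0, 0],
  [0, 0, 0],
  [0, 0, 0],
], roll=[0, 0, 0, 0, 0, 0], jaw=-1)

```text
time: 8.4
position: [0.4877, -0.1043, 0.1766]
tool_rot: [[-0.0, -0.95, 0.311], [0.0, 0.311, 0.95], [-1.0, 0.0, 0.0]]
wrist_force: [-1.0, 0.1, -0.6]
opening: 0.448
```

Run:
```python
from h import *
from rig import manip
p=grab('wrist','w7');s=manip.observe(); print(s['position'],s['tool_rot'],s['joints'],s['time'],s['wrist_force'],s['opening'])
print(proj(p,[[.487,-.104,.105],[.582,-.135,.064],[.57,.0845,.058]]))
t=grab('top','t7');cv2.imwrite('pics/t7z.png',cv2.resize(t['image'][165:265,260:395],None,fx=5.5,fy=5.5,interpolation=cv2.INTER_CUBIC))
```

```text
[ 0.48771469 -0.10427789  0.17662103] [[-7.39572590e-05 -9.50407929e-01  3.11006050e-01]
 [ 5.78521748e-05  3.11006046e-01  9.50407931e-01]
 [-9.99999996e-01  8.82819419e-05  3.19820110e-05]] [-3.18334593e-01 -1.75904298e-01  2.03823918e+00  3.31980554e-05
  1.27934612e+00 -1.57288907e+00] 8.45 [ 0.17584749 -0.62438868  0.42059235] 0.49609198276299743
[[319.60565363 218.01372188]
 [319.80820378 291.82936874]
 [518.04232789 220.8607444 ]]
```

View pics/w7.png

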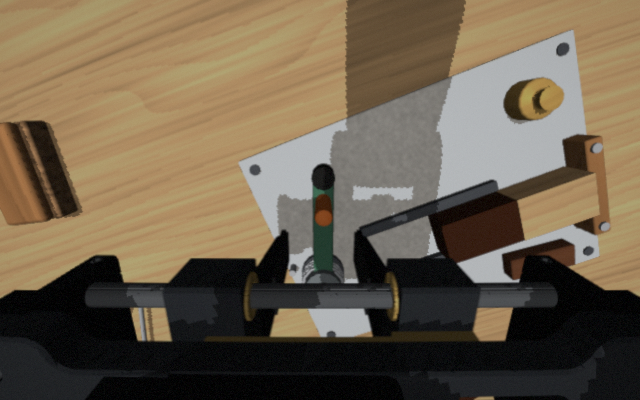

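View pics/t7z.png

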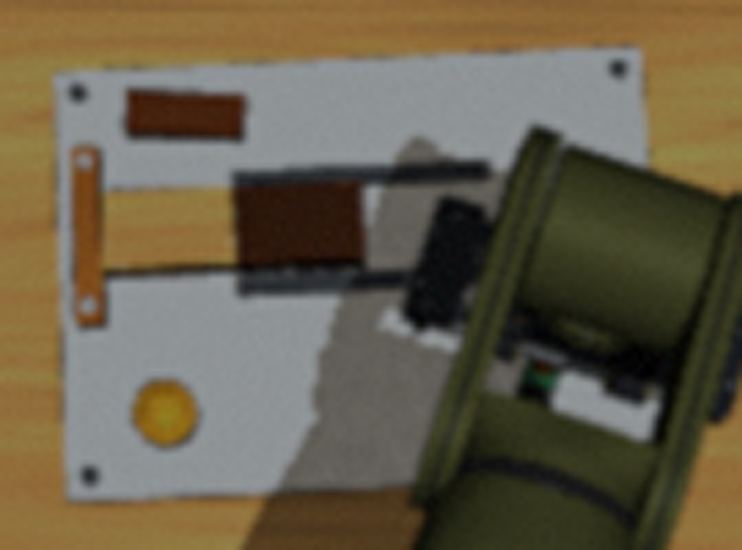

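send_rows([
  [10, 0, 1],
  [25, 0, 1],
  [45, 0, 1],
  [65, 0, 1],
  [80, 0, 1],
  [90, 0, 1],
  [95, 0, 1],
  [96, 0, 1],
  [96, 0, 1],
], roll=[0, 0, 0, 0, 0, 0, 0, 0, 0], jaw=-1)

```text
time: 9.4
position: [0.4885, -0.1035, 0.0811]
tool_rot: [[0.001, -0.95, 0.311], [-0.0, 0.311, 0.95], [-1.0, -0.001, -0.0]]
wrist_force: [0.6, -0.4, -0.1]
opening: 0.997
```

Run:
```python
from h import *
from rig import manip
p=grab('wrist','w8');s=manip.observe(); print(s['position'],s['time'],s['wrist_force'],s['opening'])
```

```text
[ 0.48862314 -0.10358756  0.08145646] 9.45 [ 0.29068906  1.07655001 -0.30462106] 0.9997509545357354
```

View pics/w8.png

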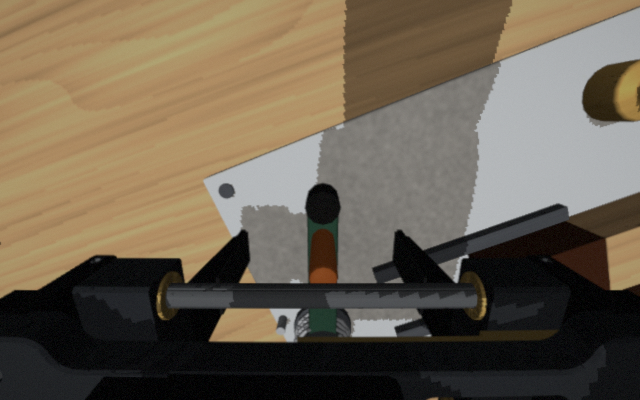

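The peg (column 322, row 260) stands centred between the fingers. Close.

send_rows([
  [0, 0, 0],
  [0, 0, 0],
  [0, 0, 0],
  [0, 0, 0],
  [0, 0, 0],
  [0, 0, 0],
  [0, 0, 0],
  [0, 0, 0],
  [0, 0, 0],
  [0, 0, 0],
  [0, 0, 0],
  [0, 0, 0],
], roll=[0, 0, 0, 0, 0, 0, 0, 0, 0, 0, 0, 0], jaw=1)

```text
time: 10.65
position: [0.4882, -0.1026, 0.0807]
tool_rot: [[0.001, -0.95, 0.311], [0.002, 0.311, 0.95], [-1.0, -0.0, 0.002]]
wrist_force: [1.5, 5.1, -0.7]
opening: 0.161
```

Run:
```python
from h import *
from rig import manip
p=grab('wrist','w9');s=manip.observe(); print(s['position'],s['time'],s['wrist_force'],s['opening'])
# peg arc in tool coords: tool y = away from pivot, tool z = cw tangent; keep position rel pivot
for k in range(0,26):
    a=np.radians(68.75*k/24); print(k,round(np.degrees(a),2),round(100*(np.cos(a)-1),1),round(100*np.sin(a),1))
```

```text
[ 0.48819936 -0.10260201  0.08064379] 10.7 [ 2.18498073  4.7189212  -0.44002932] 0.1636441336156288
0 0.0 0.0 0.0
1 2.86 -0.1 5.0
2 5.73 -0.5 10.0
3 8.59 -1.1 14.9
4 11.46 -2.0 19.9
5 14.32 -3.1 24.7
6 17.19 -4.5 29.5
7 20.05 -6.1 34.3
8 22.92 -7.9 38.9
9 25.78 -10.0 43.5
10 28.65 -12.2 47.9
11 31.51 -14.7 52.3
12 34.38 -17.5 56.5
13 37.24 -20.4 60.5
14 40.1 -23.5 64.4
15 42.97 -26.8 68.2
16 45.83 -30.3 71.7
17 48.7 -34.0 75.1
18 51.56 -37.8 78.3
19 54.43 -41.8 81.3
20 57.29 -46.0 84.1
21 60.16 -50.2 86.7
22 63.02 -54.6 89.1
23 65.89 -59.1 91.3
24 68.75 -63.8 93.2
25 71.61 -68.5 94.9
```

View pics/w9.png

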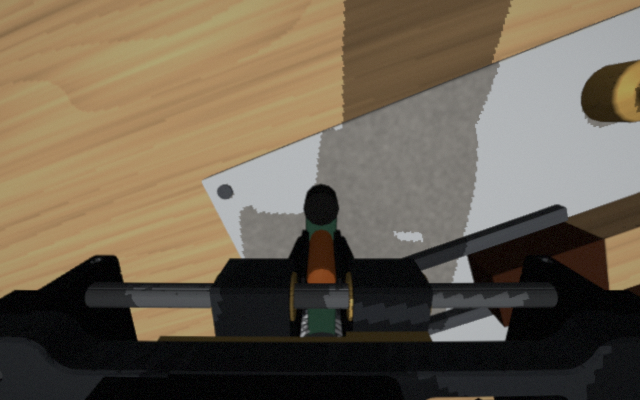

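send_rows([
  [0, -0.1, 5],
  [0, -0.5, 10],
  [0, -1.1, 14.9],
  [0, -2, 19.9],
  [0, -3.1, 24.7],
  [0, -4.5, 29.5],
  [0, -6.1, 34.3],
  [0, -7.9, 38.9],
  [0, -10, 43.5],
  [0, -12.2, 47.9],
  [0, -14.7, 52.3],
  [0, -17.5, 56.5],
], roll=[2.9, 5.7, 8.6, 11.5, 14.3, 17.2, 20, 22.9, 25.8, 28.6, 31.5, 34.4])

```text
time: 11.9
position: [0.521, -0.0551, 0.0806]
tool_rot: [[-0.004, -0.608, 0.794], [-0.0, 0.794, 0.608], [-1.0, 0.002, -0.003]]
wrist_force: [-5.0, 1.2, 4.8]
opening: 0.165
```

Run:
```python
from h import *
from rig import manip
p=grab('wrist','w10');s=manip.observe(); print(s['position'],s['time'],s['wrist_force'],s['moment'],s['opening'],s['joints'])
R=np.array(s['tool_rot']); print('tool force',R.T@s['wrist_force'])
d=np.array(s['position'])[:2]-[.582,-.135]; print(np.hypot(*d), 93.2+68.75-np.degrees(np.arctan2(d[1],d[0])))
```

```text
[ 0.52144027 -0.05473517  0.08062905] 11.95 [-5.8114341   0.39580514  5.17419263] [0.22309658 0.4985503  0.11649378] 0.16255083569152773 [-2.06624907e-01 -5.18248992e-03  2.05421521e+00 -7.90215080e-04
  1.09575597e+00 -8.58115291e-01]
tool force [-5.15516213  3.85033724 -4.3932794 ]
0.10054811715401103 34.915488410432076
```

View pics/w10.png

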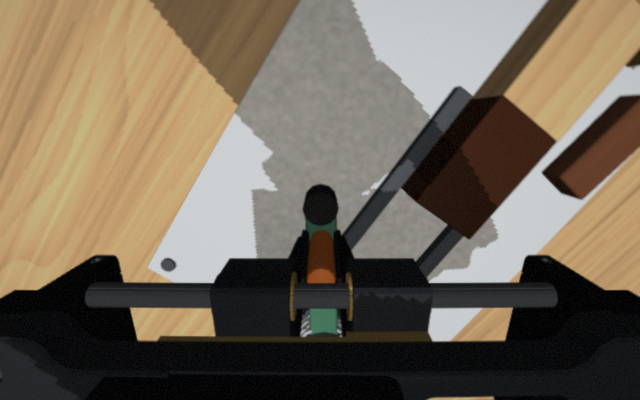

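send_rows([
  [0, 0.2, 5],
  [0, 0, 10],
  [0, -0.6, 14.9],
  [0, -1.5, 19.9],
  [0, -2.6, 24.7],
  [0, -4, 29.5],
  [0, -5.6, 34.3],
  [0, -7.4, 38.9],
  [0, -9.5, 43.5],
  [0, -11.7, 47.9],
  [0, -14.2, 52],
  [0, -16.5, 55],
], roll=[2.9, 5.7, 8.6, 11.5, 14.3, 17.2, 20, 22.9, 25.8, 28.6, 31.5, 33.5])

```text
time: 13.15
position: [0.5743, -0.0336, 0.0806]
tool_rot: [[-0.005, -0.069, 0.998], [0.002, 0.998, 0.069], [-1.0, 0.002, -0.005]]
wrist_force: [-7.9, 6.2, 7.6]
opening: 0.166
```

```bash
cat > st.py <<'E'
import sys
from h import *
from rig import manip
p=grab('wrist',sys.argv[1]);s=manip.observe(); print(s['position'],s['time'],s['wrist_force'],s['opening'])
R=np.array(s['tool_rot']); print('tool force',R.T@s['wrist_force'])
d=np.array(s['position'])[:2]-[.582,-.135]; print(np.hypot(*d), 93.2+68.75-np.degrees(np.arctan2(d[1],d[0])))
E
python3 st.py w11
```

```text
[ 0.57463914 -0.03352083  0.08060684] 13.2 [-7.16302059  5.77318298  8.0222868 ] 0.1643310247131368
tool force [-7.97566704  6.26557059 -6.79168254]
0.10174577820852206 67.80127976956933
```

View pics/w11.png

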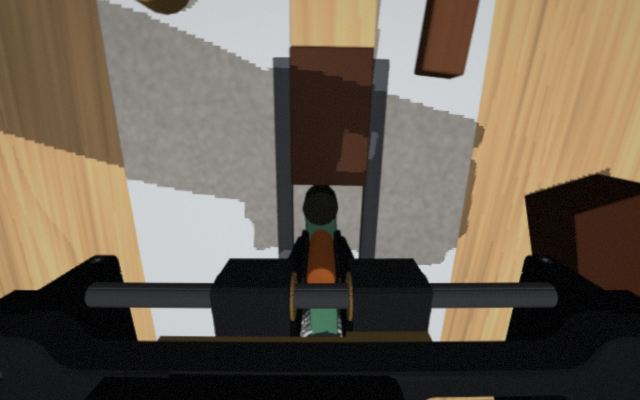

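send_rows([
  [0, 0.3, 0.7],
  [0, 0.6, 1.4],
  [0, 0.8, 2.1],
  [0, 0.8, 2.8],
  [0, 0.8, 3.4],
  [0, 0.8, 3.4],
], roll=[0.4, 0.8, 1.2, 1.4, 1.4, 1.4])

```text
time: 13.8
position: [0.5773, -0.0333, 0.0806]
tool_rot: [[-0.005, -0.046, 0.999], [0.001, 0.999, 0.046], [-1.0, 0.001, -0.005]]
wrist_force: [-8.5, 2.4, 6.1]
opening: 0.166
```

```bash
python3 st.py w12
```

```text
[ 0.57734307 -0.03327494  0.08059008] 13.85 [-7.63039081  2.75794432  5.92188331] 0.1649051366071204
tool force [-5.88103873  3.11112481 -7.5254308 ]
0.10183160336123431 69.32885521760313
```

send_rows([
  [0, 0, 0.5],
  [0, 0, 1],
  [0, 0, 1.5],
  [0, 0, 2],
  [0, 0, 2],
  [0, 0, 2],
], roll=[0, 0, 0, 0, 0, 0])

```text
time: 14.45
position: [0.5786, -0.0332, 0.0806]
tool_rot: [[-0.007, -0.045, 0.999], [0.001, 0.999, 0.045], [-1.0, 0.001, -0.007]]
wrist_force: [-10.8, 3.0, 8.0]
opening: 0.162
```

```bash
python3 st.py w13
```

```text
[ 0.57859537 -0.03319003  0.08056273] 14.5 [-12.06724873   3.4851561    7.35092016] 0.16161033003339315
tool force [ -7.26258501   4.03869522 -11.9475785 ]
0.10186688497048975 70.03468538556761
```

View pics/w13.png

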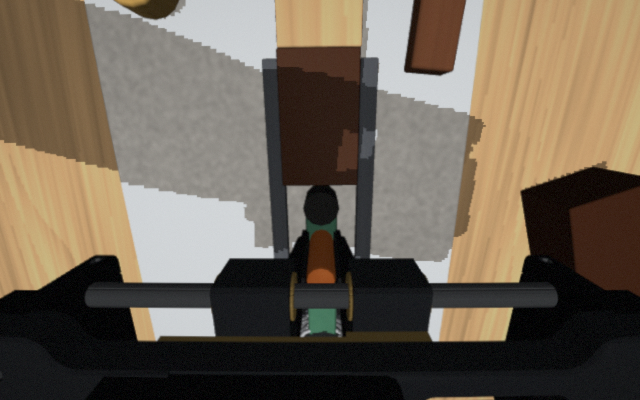

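send_rows([
  [0, 0, 0.5],
  [0, 0, 1],
  [0, 0, 1],
  [0, 0, 1],
  [0, 0, 1],
], roll=[0, 0, 0, 0, 0])

```text
time: 15.0
position: [0.5787, -0.0332, 0.0806]
tool_rot: [[-0.009, -0.046, 0.999], [0.001, 0.999, 0.046], [-1.0, 0.001, -0.009]]
wrist_force: [-14.4, 2.4, 10.9]
opening: 0.164
```

```bash
python3 st.py w14
python3 - <<'E'
from h import *
p=pickle.load(open('w14.pkl','rb'))
cv2.imwrite('pics/w14z.png',cv2.resize(p['image'][30:310,230:410],None,fx=2.1,fy=2.1,interpolation=cv2.INTER_CUBIC))
E
```

```text
[ 0.57875413 -0.03319985  0.08056214] 15.05 [-14.3347695    3.17108408  10.48272382] 0.16300872290730797
tool force [-10.34671439   3.83218876 -14.27195572]
0.10185188384599787 70.1237611343543
```

View pics/w14z.png

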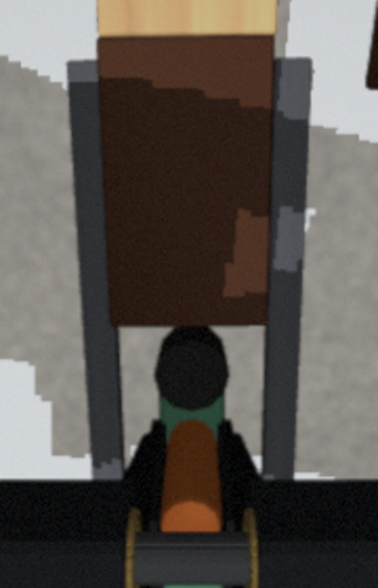

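Run:
```python
from rig import manip
print(manip.close_job())
s=manip.observe(); print(s['time'],s['position'],s['wrist_force'],s['opening'])
```

```text
the job is handed in; nothing more can be done
None
the job is handed in; nothing more can be done
```

The job is handed in at about 15 s of the 50 s allowed, with the gripper still holding the keeper arm at its stop; no verdict was given.

**Walnut block:** I pushed it along its lane with the closed fingers until the push reached about 6.5 N and the finger had stopped moving. The wrist picture showed no gap to the maple block. The keeper arm was still open at that point. The last wrist picture still shows the block flush and square.

**Keeper arm:** I gripped the orange peg at an opening of about 15.5 mm, which fits the 16 mm peg. I then wound it clockwise along its arc until a further 1 mm of command moved it only 0.1 mm. At that point the push was about 14 N against the 8 N spring, so it is against the hard stop. In the last picture the nose stands in the middle of the lane, just behind the block.

**Checks that disagreed or were only partial:**
- From the TCP, the arm angle came out at 70.1°, slightly past the nominal 68.75°. The radius came out at 101.9 mm instead of 100 mm. Both fit the roughly 2 mm uncertainty in my pivot estimate.
- About 10 N of vertical force and 4 N of radial force remained on the wrist while holding. Both are well under the limits.
- I did not measure the bystanders again at the end. The path stayed clear of them, and those in the later pictures looked undisturbed.

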